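# Load the board into the test fixture and close its sprung cover

### The arm

A 6-joint arm with a two-finger parallel gripper is mounted at the origin on the work surface. World frame = base frame: x ahead of the robot, y to its left, z up, the work surface at z = 0. Lengths are in mm, angles in rad, forces in N, time in s.
With the tool pointing down it reaches from about 400 to 925 mm from the base axis. Payload 12.5 kg.
Tool frame: the origin (TCP) lies midway between the tips of the shut fingers; the grasp point (between the pads) lies 19 mm behind it; z points along the fingers, y is the line along which they close (so a half turn about z gives the same grasp; the last joint's range is limited). The gripper opens to 95 mm and grips with 3 to 60 N. Pads are 20 mm wide; open, the fingers measure 119 mm over their backs; the gripper's body (75 mm by 180 mm) begins 59 mm behind the grasp point.
Start: joints at [1.097, 0.491, 1.559, -0, 1.092, -0.106], TCP at [224.712, 583.225, 214.661] pointing down, gripper open.
Joint ranges: [-3.1, 3.1], [-0.84, 2.19], [0.05, 2.79], [-1.13, 4.28], [0.06, 2.93], [-2.69, 2.69]. Speed limits (rad/s): [2.22, 2.22, 2.79, 3.14, 3.14, 3.14].

### API

Orientations are given as [roll, pitch, yaw] about the fixed x, y, z axes, in that order (R = Rz(yaw) Ry(pitch) Rx(roll)).
In Python, from cell import env gives the robot as it stands.
- The arm moves only by the tool carry_out, never from a script. Its argument "series" is a list of rows, each a list of 4 numbers: the shift along the world's x, y, z normalised to -1 to 1, where 1 is 5 cm, then the turn about the world's z normalised to -1 to 1, where 1 is 6 degrees. In form: [[x, y, z, turn], ...]. A call has exactly 5 rows; each row shifts and turns the commanded pose from where the row before left it; what a row does not reach is not made up. A row lasts 1/10 s, in which the tool goes at most 50 mm and 8.59 degrees, less where a joint would pass 70% of its speed; a pose out of reach is approached as far as the arm can. A call with a number of a shift or a turn outside -1 to 1 is refused whole. A call with a gripper value outside its range is refused whole. "fingers" is the closure, from -1 (fully open) to 1 (shut), set as the call begins (left out, the last holds). The fingers move at their own pace and stop on an object; the grip force is fixed at half the most. Time passes only in rows, so rows that do not move let the fingers close, or fill a call up. It gives the time, the measured TCP pose, the force, the opening and the grip force at its end, in the units of the state.
- env.state(): the state, without advancing time (a new reading comes with each control period).
- env.read_camera(name): name is "scene" or "top" or "wrist"; returns the picture (480x640x3 uint8, red, green, blue); there is no depth.
- env.calibration(name): a dict with "K" (3x3 intrinsics, pixels), "pose" (4x4, takes a point from camera to world coordinates). Camera axes: x right, y down, z forward; pixel columns grow to the right and rows downward; lengths in mm; the calibration is good to about 2 mm. The wrist camera is an equidistant fisheye: a pixel r from the principal point sees the ray r / f radians off the axis. A picture is of the moment at which its call begins: read the wrist's pose just before it. calibration takes no time and is no camera call; for the wrist camera it gives the pose at the moment of the call.
- env.job_done(): hands the job in; it is judged then, once.
Trained networks look in the newest picture that a camera, given by its name, has taken for a name from the list of things; names that differ only in an ending like _2 or _b are one class to them, and where a whole thing is asked for, a point or a joint stands for the part that bears it (a point fixed in the world has none). Each returns a list of dicts, best first, with "conf" (0 to 1); they miss things now and then, are a little off and sometimes report something else, mostly with a low value. They report only what shows in the picture. A call takes as long as a camera call.
- env.look_for(camera, label): "position" ([row, column] as shares, 0 to 1, of the picture: columns of its width, rows of its height, amid what is visible of it).
The state is a dict: "t": time; "joints": joint angles; "qvel": joint speeds; "tau": joint torques, N m; "eef_pos": TCP position; "tcp_rot": TCP orientation; "ft_force": force on the tool from outside, world axes, zero at the start; "moment": the same for the moment, N m; "opening": opening from 0.0 (shut) to 1.0 (fully open); "grip_force": force on a finger pad.
Only numpy, scipy, OpenCV 4.12 (cv2) and the standard library are available. Lean on these libraries where they do the work, as an engineer would, in place of code of your own. Each camera call takes 0.05 s, during which the arm holds its last target. There are 200 camera calls.

### The job

Slide the circuit board's blue carrier fully back in the test fixture until it meets the back stop, while the cover stays up. Then bring the hinged cover down gently, without slamming it or forcing anything, pressing past the side catch until it rests on its stop, and hold it there firmly, at about 20 N, for a second before letting go; leave everything else on the bench where it lies.

Things in the scene. Friction and masses are not known exactly. Their poses are not given: they have to be found in the camera images.
- fixture: Grey test fixture, fixed; base block 245 (x) x 200 (y) x 50 mm high. Origin: centre of its underside; -x side is the open loading front, +x the hinge side. On the base two black guide rails along x, x -100 to 47, 12 mm high, inner faces at y = +-62.5 mm, and two black-tipped brass stop screws on which the closed cover rests, 12 mm thick at (-65, +-85) mm, set to z = 83 to 89 mm.
- nest_home (a point): Point on the top of the fixture's base (50 mm above the bench) where the carrier's origin lies when the carrier is home against the back stop. Axes as the fixture's.
- back_stop (a point): Middle of the front face of the black back stop (80 mm wide, 15 mm high) on the fixture's base, which the carrier's rear edge must meet. Axes as the fixture's.
- catch_post (a point): Centre of the top of the yellow catch post (34 x 22 mm, 120 mm high) at the fixture's +y side. A sprung steel ball on its inner side catches a steel pin on the cover's side edge. Axes as the fixture's.
- cover_hinge (a point): Middle of the cover's hinge axis, at (105, 0, 85) mm in the fixture's frame; the axis runs along the fixture's y. Axes as the fixture's.
- cover (a joint): Cover angle, rad: 0 level, 1.2 to 1.45 open at the start (front edge up). Closed, it rests between -0.02 and 0.03 (unknown stop screw setting). Stiff sprung hinge: stays put above 0.8, springs up below that unless caught; 1 to 4 N at the pad moves it. The catch resists below 0.12, snaps at about 0.05 (8 to 16 N at the pad). Limits: 40 N, 1.5 rad/s. No handle.
- cover_edge (a point): Middle of the cover's front edge, 188 mm from the hinge axis. Axes: the cover's own (as the fixture's when closed). Cover plate: aluminium frame with a clear window, 183 x 178 mm, 12 mm thick, its underside level with the hinge axis when closed. A black skirt 100 mm wide hangs 25 mm below the underside, 4 to 14 mm behind this edge; it lands on the carrier's lip if the carrier is not home.
- cover_pad (a point): Centre of the orange press pad (30 x 50 mm) on the cover's outer face, which looks up when closed and away from the robot when open. Axes: the cover's own (as the fixture's when closed; z the outward normal). From the hinge axis it lies 168 mm towards the front edge and 15 mm out along the normal.
- carrier: Blue carrier with the green circuit board, loose, about 0.3 kg, 110 (x) x 120 (y) mm, lying on the fixture's base between the rails, 25 to 50 mm short of home (towards -x). Origin: centre of its underside, axes as the fixture's. Front lip at x = -55 to -49 mm, full width, 20 mm high: push here. Board top at 8 mm, components up to 25 mm high. Never push with over 40 N.
- tweezers: Steel tweezers lying beside the fixture, 145 x 9 x 4 mm, loose; origin centre of the underside. Leave alone.
- screwdriver: Screwdriver lying beside the fixture's yellow post side, loose; leave alone.
- meter: White handheld meter 130 x 75 x 28 mm, loose; leave alone.
- brush: Small brush, lying, loose; leave alone.
- spool: Solder spool, diameter 60, height 50 mm, upright, loose; leave alone.
- flux: Small jar, diameter 56, height 75 mm, loose; leave alone.
- old_board: Spare green board 120 x 90 mm lying on its components, 29 mm high, loose; leave alone.

How it is judged (in metres and radians):
On the way, in this order (a step that is already met when the one before it is completed fails the run):
1. the carrier is home against the back stop (within 4 mm) with the cover still up (above 0.8 rad) (x of carrier in the frame of nest_home between -0.004 and 0.004 m and y of carrier in the frame of nest_home between -0.006 and 0.006 m and z of carrier in the frame of nest_home below 0.004 m and angle between the x axis of carrier and the x axis of nest_home, either way round below 0.06 rad and value of joint cover above 0.8 rad), for 0.2 s.
2. the closed cover (below 0.04 rad, at rest) is pressed onto its stop with 12 to 30 N for 0.4 s (value of joint cover below 0.04 rad and velocity of joint cover above -0.1 rad/s and contact force between the fingers and cover between 12 and 30 N), for 0.4 s.
At the end, for the whole second after the job is handed in: The carrier is home in the nest (within 4 mm along x, 6 mm across, flat on the base) and the cover is closed and held by its catch (below 0.04 rad), both at rest (x of carrier in the frame of nest_home between -0.004 and 0.004 m and y of carrier in the frame of nest_home between -0.006 and 0.006 m and z of carrier in the frame of nest_home below 0.004 m and angle between the x axis of carrier and the x axis of nest_home, either way round below 0.06 rad and value of joint cover below 0.04 rad and velocity of joint cover between -0.05 and 0.05 rad/s and linear speed of carrier below 0.02 m/s); the robot touches nothing.
It fails at once if the cover is slammed: closing faster than 1.5 rad/s between 0.5 and 0.15 rad (value of joint cover between 0.15 and 0.5 rad and velocity of joint cover below -1.5 rad/s).
It fails at once if the cover is forced: the robot pushes it with over 40 N (contact force between any of the fingers, the arm and cover above 40 N).
It fails at once if the carrier is forced: the robot pushes it with over 40 N, or the cover is forced onto it with over 40 N (contact force between any of the fingers, cover and carrier above 40 N).
It fails at once if another thing on the bench is moved by more than 30 mm (distance of any of tweezers, screwdriver, meter, brush, spool, flux, old_board from where it was at the start of the episode above 0.03 m).
It also fails if it takes over 61 s, if anything falls off the work surface, if the arm or the gripper's body presses on something with over 40 N, if the wrist force passes 120 N, or if a joint passes its speed limit or range.

## Working session

There is one attempt and no reset: what is moved stays moved. The work goes in short steps, Python scripts to look and compute and a tool call to move; the robot and the scene stay as the last step left them, time stands still between calls to the robot, and variables do not carry over. Pictures are saved under pics/ and viewed, at most 10 in all, crops included, and the job is handed in when it is done.

Besides the shell and the picture viewer there is one more tool, called after "Emit:" as a command line: name --pt "numbers of a row" for each row, then --argument value for the rest. carry_out: Moves the arm, as the interface text tells. Its arguments: {"type":"object","properties":{"series":{"type":"array","items":{"type":"array","items":{"type":"number","minimum":-1,"maximum":1}}},"fingers":{"type":"number"}},"required":["series"]}

```bash
mkdir -p pics; ls
python3 - <<'E'
from cell import env
import cv2,numpy as np
s=env.state();print(s['t'],s['eef_pos'],s['tcp_rot'],s['opening'],s['ft_force'])
for c in ['scene','top']:
    im=env.read_camera(c);cv2.imwrite(f'pics/{c}0.png',im[:,:,::-1])
    k=env.calibration(c);print(c,np.round(k['K'],1).tolist(),np.round(k['pose'],3).tolist())
    for l in ['fixture','back_stop','catch_post','cover_hinge','cover_edge','cover_pad','carrier','nest_home']:
        r=env.look_for(c,l)[:2]
        print(l,[(np.round([q['position'][1]*640,q['position'][0]*480],1).tolist(),round(q['conf'],2)) for q in r])
E
```

```text
pics
0.0 [224.58894956 582.98127021 214.0491528 ] [-3.14044923e+00 -1.09385874e-04  2.77381854e+00] 0.9974427100438699 [-0.85636719  0.41236387 -0.51675783]
scene [[519.8, 0.0, 325.9], [0.0, 519.8, 241.6], [0.0, 0.0, 1.0]] [[0.997, 0.041, -0.072, 603.846], [0.081, -0.677, 0.731, -1118.53], [-0.019, -0.734, -0.678, 1135.534], [0.0, 0.0, 0.0, 1.0]]
fixture [([369.4, 252.6], 0.65)]
back_stop [([365.9, 248.5], 0.87)]
catch_post [([365.2, 249.7], 0.29)]
cover_hinge [([368.0, 253.7], 0.94)]
cover_edge [([384.9, 207.0], 0.92)]
cover_pad [([381.5, 208.6], 0.97), ([367.0, 249.7], 0.48)]
carrier [([339.6, 247.4], 0.82)]
nest_home [([368.7, 248.7], 0.98)]
top [[620.1, 0.0, 323.0], [0.0, 620.1, 249.8], [0.0, 0.0, 1.0]] [[-0.012, -0.991, 0.137, 266.638], [-1.0, 0.014, 0.012, 5.714], [-0.014, -0.137, -0.991, 1670.867], [0.0, 0.0, 0.0, 1.0]]
fixture [([319.3, 208.2], 0.6)]
back_stop [([321.5, 207.0], 0.71)]
catch_post [([320.1, 205.0], 0.73)]
cover_hinge [([323.4, 207.3], 0.74), ([492.5, 206.6], 0.27)]
cover_edge [([323.3, 171.8], 0.93), ([137.1, 286.6], 0.37)]
cover_pad [([319.9, 176.4], 0.85)]
carrier [([325.3, 233.8], 0.6)]
nest_home [([319.8, 207.5], 0.71)]
```

View pics/scene0.png

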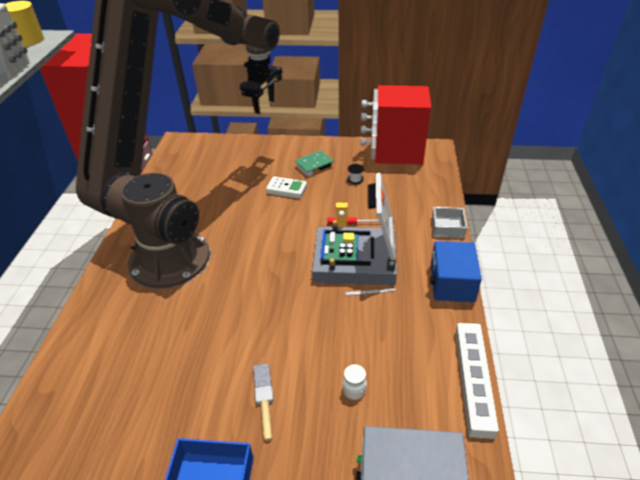

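View pics/top0.png

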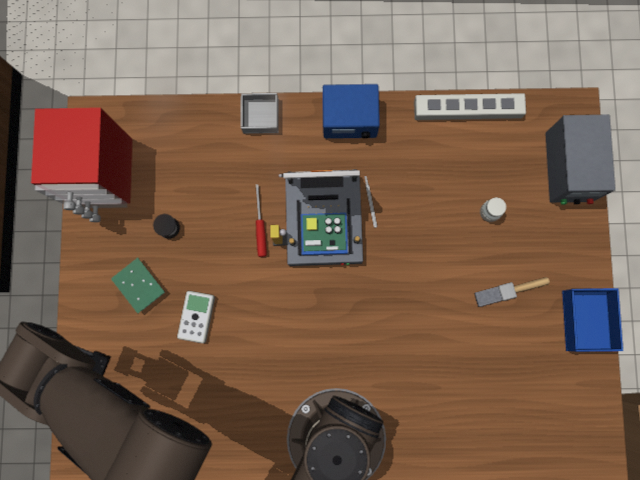

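The top view shows the fixture straight ahead of the robot: base corners around (288-363, 175-265), carrier around (325, 233), and the open cover edge-on at row 173. I'll enlarge both crops to get accurate corners.

Run:
```python
import cv2,numpy as np
a=cv2.imread('pics/top0.png')[160:275,265:385];b=cv2.imread('pics/scene0.png')[170:300,300:410]
cv2.imwrite('pics/c1.png',cv2.resize(a,None,fx=5,fy=5,interpolation=cv2.INTER_CUBIC))
cv2.imwrite('pics/c2.png',cv2.resize(b,None,fx=4.5,fy=4.5,interpolation=cv2.INTER_CUBIC))
```

```text
(no output)
```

View pics/c1.png

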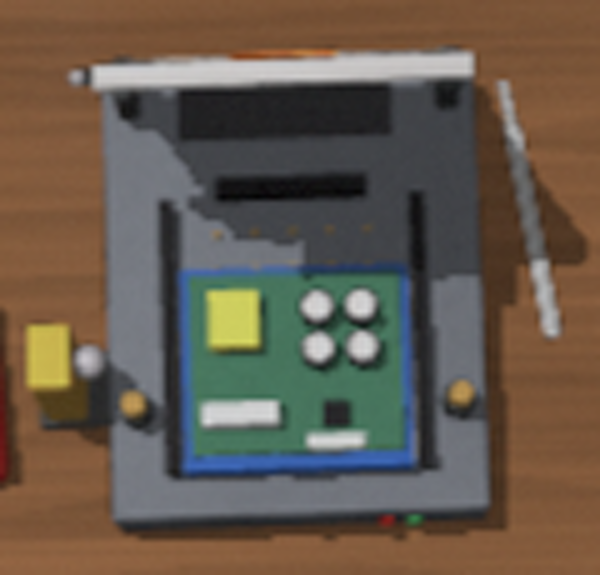

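View pics/c2.png

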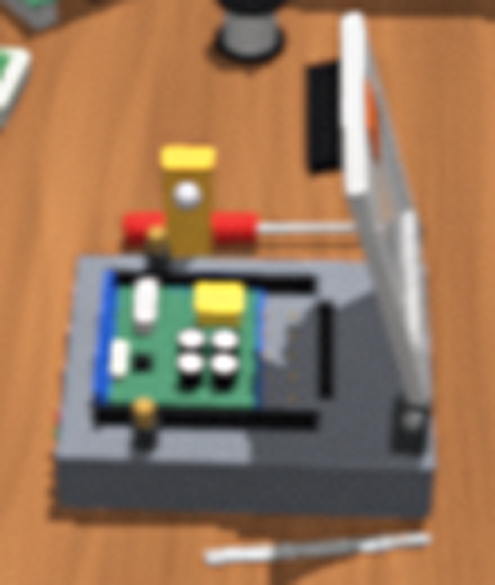

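The crops show clearly the base top corners, brass screw tops, the cover's front edge and the carrier lip. I'll fit the poses from these points.

```bash
cat > fit.py <<'E'
import numpy as np
from cell import env
from scipy.optimize import least_squares
def proj(c,p):
    k=env.calibration(c);T=np.linalg.inv(k['pose']);q=T[:3,:3]@p+T[:3,3];u=k['K']@q;return u[:2]/u[2]
t=lambda x,y:((x+.5)/5-.5+265,(y+.5)/5-.5+160)
s=lambda x,y:((x+.5)/4.5-.5+300,(y+.5)/4.5-.5+170)
def cov(a,y,n): return [105-188*np.cos(a)+n*np.sin(a),y,85+188*np.sin(a)+n*np.cos(a)]
F=[('top',t(113,516),lambda v:[-122.5,100,50]),('top',t(488,506),lambda v:[-122.5,-100,50]),
('top',t(133,400),lambda v:[-65,85,89]),('top',t(461,390),lambda v:[-65,-85,89]),
('top',t(92,91),lambda v:cov(v[3],89,0)),('top',t(474,77),lambda v:cov(v[3],-89,0)),
('top',t(92,68),lambda v:cov(v[3],89,12)),('top',t(474,53),lambda v:cov(v[3],-89,12)),
('top',t(183,474),lambda v:[v[4]-55,v[5]+60,50]),('top',t(413,467),lambda v:[v[4]-55,v[5]-60,50]),
('scene',s(55,462),lambda v:[-122.5,-100,50]),('scene',s(55,510),lambda v:[-122.5,-100,0]),
('scene',s(432,468),lambda v:[122.5,-100,50]),('scene',s(80,258),lambda v:[-122.5,100,50]),
('scene',s(145,405),lambda v:[-65,-85,89]),('scene',s(157,233),lambda v:[-65,85,89]),
('scene',s(345,190),lambda v:cov(v[3],-89,0)),('scene',s(368,193),lambda v:cov(v[3],-89,12)),
('scene',s(342,15),lambda v:cov(v[3],89,0)),('scene',s(362,17),lambda v:cov(v[3],89,12)),
('scene',s(93,402),lambda v:[v[4]-55,v[5]-60,70]),('scene',s(107,272),lambda v:[v[4]-55,v[5]+60,70])]
def W(v,p):
    c,d=np.cos(v[2]),np.sin(v[2]);return np.array([v[0]+c*p[0]-d*p[1],v[1]+d*p[0]+c*p[1],p[2]])
if __name__=='__main__':
    res=lambda v:np.concatenate([proj(c,W(v,f(v)))-np.array(u) for c,u,f in F])
    r=least_squares(res,[600,0,0,1.3,-30,0],loss='soft_l1',x_scale=[10,10,.05,.05,10,10])
    print(np.round(r.x,3));print(np.round(res(r.x).reshape(-1,2),1).tolist())
    v=r.x
    print('pad',W(v,[105-168*np.cos(v[3])+15*np.sin(v[3]),0,85+168*np.sin(v[3])+15*np.cos(v[3])]))
    print('lip',W(v,[v[4]-55,v[5],60]),'backstop world top crop est')
E
python3 fit.py
```

```text
[ 5.78766e+02  2.39000e+01  2.00000e-02  1.29500e+00 -4.42870e+01
  1.36000e-01]
[[-0.2, 1.1], [0.7, 0.5], [-0.1, 0.3], [0.1, 0.0], [0.2, 0.1], [0.3, 0.2], [-0.0, -0.5], [0.1, -0.2], [0.6, 0.2], [0.1, 0.1], [0.1, -0.8], [0.8, 0.2], [1.4, 0.4], [-0.4, -0.8], [0.1, -0.8], [0.3, -1.1], [0.2, 1.2], [-0.4, -0.3], [0.2, 0.5], [-0.1, -0.9], [0.5, -1.9], [-0.0, -0.1]]
pad [652.37921518  25.38635551 250.72513701]
lip [479.49659527  22.03214756  60.        ] backstop world top crop est
```

Emit:
carry_out --pt "0.45 -0.75 0 0.25" --pt "0.45 -0.75 0 0.25" --pt "0.45 -0.75 0 0.25" --pt "0.45 -0.75 0 0.25" --pt "0.45 -0.75 0 0.25" --fingers 1

```text
t: 1.4
eef_pos: [337.8, 394.2, 214.8]
tcp_rot: [3.141, 0.0, 2.906]
ft_force: [0.7, 0.1, 0.2]
opening: 0.636
grip_force: 0.0
```

Emit:
carry_out --pt "0.4 -0.75 0 0.25" --pt "0.4 -0.75 0 0.25" --pt "0.4 -0.75 0 0.25" --pt "0.4 -0.75 0 0.25" --pt "0.3 -0.75 0 0.25"

```text
t: 1.9
eef_pos: [433.1, 206.6, 214.9]
tcp_rot: [3.141, 0.001, 3.037]
ft_force: [0.9, 0.5, -0.1]
opening: 0.216
grip_force: 0.0
```

Emit:
carry_out --pt "0.1 -0.75 0 0.25" --pt "0.05 -0.75 0 0.25" --pt "0 -0.75 -0.2 0.25" --pt "0 -0.75 -0.4 0.25" --pt "0 -0.7 -0.4 0.2"

```text
t: 2.4
eef_pos: [439.8, 21.6, 164.5]
tcp_rot: [-3.141, 0.002, -3.121]
ft_force: [0.9, 0.2, -1.3]
opening: 0.002
grip_force: 0.0
```

Emit:
carry_out --pt "0 0 -0.6 0" --pt "0 0 -0.6 0" --pt "0 0 -0.5 0" --pt "0 0 -0.4 0" --pt "0 0 0 0"

```text
t: 2.9
eef_pos: [438.8, 23.2, 58.0]
tcp_rot: [3.141, -0.004, -3.122]
ft_force: [0.4, -0.2, 0.9]
opening: 0.006
grip_force: 0.0
```

Run:
```python
from cell import env
import numpy as np
from fit import t
k=env.calibration('top');P=k['pose']
v=[578.77,23.9,.02]
for u,z in [(t(218,200),50),(t(366,191),50),(t(183,270),58),(t(405,266),58),(t(183,474),50),(t(413,467),50),(t(235,500),50)]:
    d=P[:3,:3]@np.linalg.inv(k['K'])@[*u,1];w=P[:3,3]+d*(z-P[2,3])/d[2]
    p=w[:2]-v[:2];print(w.round(1),(p[0]+.02*p[1]).round(1),(p[1]-.02*p[0]).round(1))
```

```text
[626.2  63.9  50. ] 48.2 39.1
[629.9 -15.1  50. ] 50.3 -40.0
[586.8  82.5  58. ] 9.2 58.5
[587.3 -35.   58. ] 7.3 -59.1
[478.9  83.7  50. ] -98.7 61.8
[481.  -37.6  50. ] -99.0 -59.6
[464.7  56.4  50. ] -113.4 34.8
```

Emit:
carry_out --pt "0.2 0 0 0" --pt "0.2 0 0 0" --pt "0.1 0 0 0" --pt "0.1 0 0 0" --pt "0.1 0 0 0"

```text
t: 3.4
eef_pos: [474.8, 23.3, 60.0]
tcp_rot: [3.141, -0.0, -3.122]
ft_force: [-2.7, -0.6, 1.9]
opening: 0.004
grip_force: 1.2
```

Emit:
carry_out --pt "0.1 0 0 0" --pt "0.1 0 0 0" --pt "0.1 0 0 0" --pt "0.08 0 0 0" --pt "0.04 0 0 0"

```text
t: 3.9
eef_pos: [496.1, 23.2, 59.6]
tcp_rot: [3.142, 0.0, -3.122]
ft_force: [-1.9, 0.2, 1.9]
opening: 0.003
grip_force: 1.2
```

Emit:
carry_out --pt "0.04 0 0 0" --pt "0.04 0 0 0" --pt "0.03 0 0 0" --pt "0.03 0 0 0" --pt "0.02 0 0 0"

```text
t: 4.4
eef_pos: [503.9, 23.2, 59.6]
tcp_rot: [3.142, 0.0, -3.122]
ft_force: [-1.5, -0.7, 0.1]
opening: 0.004
grip_force: 0.6
```

Emit:
carry_out --pt "0.02 0 0 0" --pt "0.02 0 0 0" --pt "0.02 0 0 0" --pt "0.01 0 0 0" --pt "0 0 0 0"

```text
t: 4.9
eef_pos: [504.7, 23.3, 59.6]
tcp_rot: [3.141, -0.006, -3.122]
ft_force: [-12.7, -1.7, 10.2]
opening: 0.004
grip_force: 6.5
```

Emit:
carry_out --pt "0.01 0 0 0" --pt "0.01 0 0 0" --pt "0.01 0 0 0" --pt "0 0 0 0" --pt "0 0 0 0"

```text
t: 5.4
eef_pos: [504.7, 23.3, 59.6]
tcp_rot: [3.141, -0.009, -3.122]
ft_force: [-19.0, -2.0, 14.6]
opening: 0.005
grip_force: 9.6
```

Run:
```python
from cell import env
import cv2,numpy as np
s=env.state();print(s['eef_pos'],s['ft_force'])
a=env.read_camera('top')[160:275,265:385,::-1];b=env.read_camera('scene')[170:300,300:410,::-1]
A=cv2.resize(a,(400,383),interpolation=cv2.INTER_CUBIC);B=cv2.resize(b,(324,383),interpolation=cv2.INTER_CUBIC)
cv2.imwrite('pics/c3.png',np.hstack([A,B]))
```

```text
[504.73543568  23.29164559  59.55058664] [-18.95308465  -2.03761156  14.57586626]
```

View pics/c3.png

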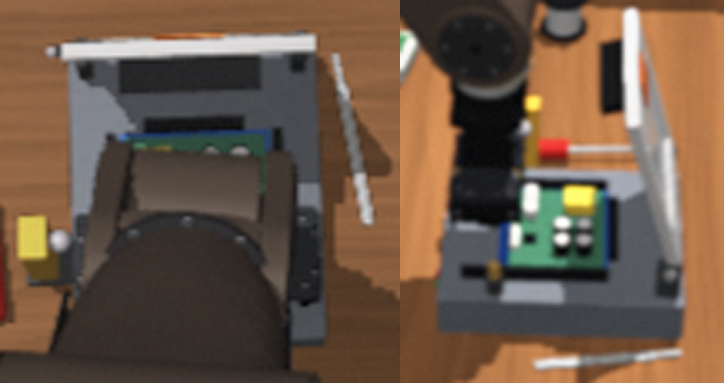

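The carrier's rear edge meets the black back stop, and the cover is still up. I'll back off, rise, and pass over behind the cover.

Emit:
carry_out --pt "-0.1 0 0 0" --pt "-0.2 0 0 0" --pt "-0.4 0 0.2 0" --pt "0 0 0.6 0" --pt "0 0 0.8 0"

```text
t: 6.0
eef_pos: [472.5, 23.3, 139.6]
tcp_rot: [3.141, -0.003, -3.122]
ft_force: [1.3, 0.4, 0.3]
opening: 0.003
grip_force: 0.0
```

Emit:
carry_out --pt "0 0 0.8 0" --pt "0 0 0.8 0" --pt "0 0 0.8 0" --pt "0 0 0.8 0" --pt "0 0 0.8 0"

```text
t: 6.5
eef_pos: [473.3, 23.3, 341.5]
tcp_rot: [3.142, 0.001, -3.122]
ft_force: [1.0, 0.4, 0.3]
opening: 0.006
grip_force: 0.0
```

Emit:
carry_out --pt "0.7 0 0.3 0" --pt "0.8 0 0 0" --pt "0.8 0 0 0" --pt "0.8 0 0 0" --pt "0.8 0.05 0 0"

```text
t: 7.0
eef_pos: [670.2, 25.6, 354.5]
tcp_rot: [3.142, 0.001, -3.122]
ft_force: [0.2, 0.1, 0.4]
opening: 0.005
grip_force: 0.0
```

Emit:
carry_out --pt "0.45 0 0 0" --pt "0 0 -0.3 0" --pt "0 0 -0.6 0" --pt "0 0 -0.6 0" --pt "0 0 -0.5 0"

```text
t: 7.5
eef_pos: [690.8, 25.8, 252.8]
tcp_rot: [3.141, -0.001, -3.122]
ft_force: [0.7, -0.1, 0.1]
opening: 0.004
grip_force: 0.0
```

Run:
```python
from cell import env
import cv2,numpy as np
s=env.state();print(s['eef_pos'],s['ft_force'])
b=env.read_camera('scene')[130:300,280:430,::-1]
cv2.imwrite('pics/c4.png',cv2.resize(b,None,fx=3.4,fy=3.4,interpolation=cv2.INTER_CUBIC))
x0,z0=683.77,85
for a in np.arange(1.295,-.01,-.1):
    s_=173;px=x0-s_*np.cos(a)+15*np.sin(a)+10;pz=z0+s_*np.sin(a)+15*np.cos(a)
    print(round(a,3),px.round(1),pz.round(1))
```

```text
[690.8112139   25.7543884  252.76927958] [ 0.70370404 -0.13864449  0.14281356]
1.295 661.1 255.5
1.195 644.2 251.4
1.095 627.9 245.7
0.995 612.2 238.3
0.895 597.3 229.4
0.795 583.3 219.0
0.695 570.5 207.3
0.595 558.9 194.4
0.495 548.7 180.4
0.395 539.9 165.4
0.295 532.6 149.7
0.195 527.0 133.2
0.095 523.0 116.3
-0.005 520.7 99.1
```

View pics/c4.png

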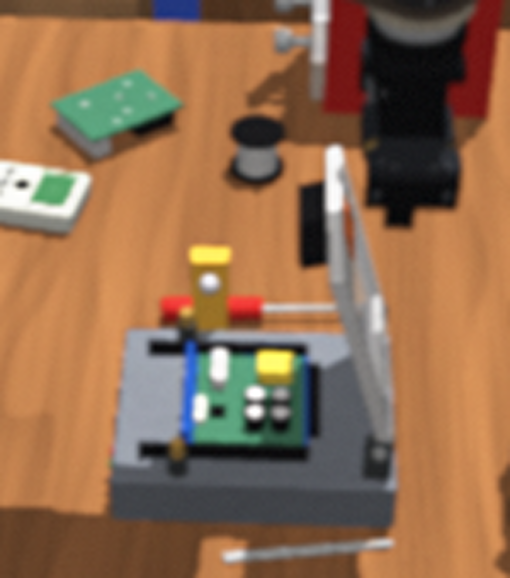

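Emit:
carry_out --pt "-0.12 0 0 0" --pt "-0.14 0 0 0" --pt "-0.12 0 0 0" --pt "-0.12 0 0 0" --pt "-0.1 0 0 0"

```text
t: 8.05
eef_pos: [660.9, 25.7, 255.7]
tcp_rot: [-3.142, 0.002, -3.122]
ft_force: [1.2, -0.9, -0.6]
opening: 0.002
grip_force: 0.5
```

Emit:
carry_out --pt "-0.17 0 -0.01 0" --pt "-0.17 0 -0.02 0" --pt "-0.16 0 -0.05 0" --pt "-0.16 0 -0.06 0" --pt "-0.16 0 -0.07 0"

```text
t: 8.55
eef_pos: [619.5, 25.6, 244.0]
tcp_rot: [-3.142, 0.0, -3.122]
ft_force: [1.4, -0.2, -0.0]
opening: 0.003
grip_force: 0.6
```

Emit:
carry_out --pt "-0.16 0 -0.08 0" --pt "-0.15 0 -0.09 0" --pt "-0.15 0 -0.1 0" --pt "-0.14 0 -0.11 0" --pt "-0.13 -0.01 -0.12 0"

```text
t: 9.05
eef_pos: [583.1, 25.4, 218.7]
tcp_rot: [3.141, -0.0, -3.122]
ft_force: [0.8, -0.1, 1.3]
opening: 0.006
grip_force: 0.8
```

Emit:
carry_out --pt "-0.13 0 -0.12 0" --pt "-0.12 -0.01 -0.12 0" --pt "-0.12 0 -0.13 0" --pt "-0.11 -0.01 -0.13 0" --pt "-0.11 0 -0.13 0"

```text
t: 9.55
eef_pos: [553.9, 24.2, 187.1]
tcp_rot: [3.141, 0.0, -3.122]
ft_force: [0.9, 0.8, -0.2]
opening: 0.003
grip_force: 0.8
```

Emit:
carry_out --pt "-0.08 -0.01 -0.11 0" --pt "-0.08 0 -0.12 0" --pt "-0.08 -0.01 -0.12 0" --pt "-0.07 0 -0.12 0" --pt "-0.06 0 -0.12 0"

```text
t: 10.05
eef_pos: [535.6, 23.1, 157.7]
tcp_rot: [-3.141, 0.0, -3.122]
ft_force: [1.9, 0.5, 0.8]
opening: 0.007
grip_force: 1.0
```

Emit:
carry_out --pt "-0.05 -0.01 -0.11 0" --pt "-0.04 0 -0.1 0" --pt "-0.03 -0.01 -0.1 0" --pt "-0.03 0 -0.09 0" --pt "-0.02 0 -0.08 0"

```text
t: 10.55
eef_pos: [526.8, 22.3, 133.7]
tcp_rot: [3.141, -0.001, -3.122]
ft_force: [-1.1, 1.4, 2.8]
opening: 0.004
grip_force: 1.2
```

Emit:
carry_out --pt "-0.02 0 -0.07 0" --pt "-0.02 0 -0.06 0" --pt "-0.01 0 -0.06 0" --pt "-0.01 0 -0.05 0" --pt "-0.01 0 -0.04 0"

```text
t: 11.05
eef_pos: [523.6, 22.2, 119.9]
tcp_rot: [3.142, -0.0, -3.122]
ft_force: [-2.5, 0.9, 3.8]
opening: 0.007
grip_force: 1.5
```

Emit:
carry_out --pt "0 0 -0.03 0" --pt "0 0 -0.03 0" --pt "0 0 -0.03 0" --pt "0 0 -0.03 0" --pt "0 0 -0.03 0"

```text
t: 11.55
eef_pos: [523.0, 22.1, 113.0]
tcp_rot: [-3.142, -0.001, -3.122]
ft_force: [-2.6, -1.1, 5.0]
opening: 0.006
grip_force: 2.1
```

Emit:
carry_out --pt "0 0 -0.02 0" --pt "0 0 -0.02 0" --pt "0 0 -0.02 0" --pt "0 0 -0.02 0" --pt "0 0 -0.02 0"

```text
t: 12.05
eef_pos: [523.8, 22.2, 107.6]
tcp_rot: [3.142, 0.0, -3.122]
ft_force: [-2.9, -0.6, 6.6]
opening: 0.007
grip_force: 3.5
```

Emit:
carry_out --pt "0 0 -0.02 0" --pt "0 0 -0.02 0" --pt "0 0 -0.02 0" --pt "0 0 -0.02 0" --pt "0 0 -0.02 0"

```text
t: 12.55
eef_pos: [523.8, 22.2, 102.5]
tcp_rot: [3.141, 0.0, -3.122]
ft_force: [0.9, -0.6, 0.2]
opening: 0.003
grip_force: 0.0
```

Emit:
carry_out --pt "0 0 -0.02 0" --pt "0 0 -0.02 0" --pt "0 0 -0.01 0" --pt "0 0 -0.01 0" --pt "0 0 -0.01 0"

```text
t: 13.05
eef_pos: [523.7, 22.2, 99.4]
tcp_rot: [3.142, 0.0, -3.122]
ft_force: [-2.9, 0.7, 8.2]
opening: 0.003
grip_force: 4.3
```

Emit:
carry_out --pt "0 0 -0.01 0" --pt "0 0 -0.01 0" --pt "0 0 0 0" --pt "0 0 0 0" --pt "0 0 0 0"

```text
t: 13.55
eef_pos: [523.8, 22.2, 99.2]
tcp_rot: [-3.142, 0.001, -3.122]
ft_force: [-3.6, 0.4, 13.4]
opening: 0.006
grip_force: 7.1
```

Emit:
carry_out --pt "0 0 -0.01 0" --pt "0 0 -0.01 0" --pt "0 0 -0.005 0" --pt "0 0 0 0" --pt "0 0 0 0"

```text
t: 14.05
eef_pos: [523.8, 22.2, 98.9]
tcp_rot: [-3.141, 0.001, -3.122]
ft_force: [-8.4, -0.9, 27.6]
opening: 0.003
grip_force: 14.0
```

Emit:
carry_out --pt "0 0 0 0" --pt "0 0 0 0" --pt "0 0 0 0" --pt "0 0 0 0" --pt "0 0 0 0"

```text
t: 14.55
eef_pos: [523.8, 22.2, 99.0]
tcp_rot: [-3.141, 0.002, -3.122]
ft_force: [-8.2, 0.2, 28.8]
opening: 0.006
grip_force: 14.0
```

Emit:
carry_out --pt "0 0 0.01 0" --pt "0 0 0.005 0" --pt "0 0 0 0" --pt "0 0 0 0" --pt "0 0 0 0"

```text
t: 15.05
eef_pos: [523.8, 22.2, 99.1]
tcp_rot: [-3.142, 0.001, -3.122]
ft_force: [-6.4, 0.4, 20.6]
opening: 0.005
grip_force: 9.9
```

Emit:
carry_out --pt "0 0 0 0" --pt "0 0 0 0" --pt "0 0 0 0" --pt "0 0 0 0" --pt "0 0 0 0"

```text
t: 15.55
eef_pos: [523.8, 22.2, 99.1]
tcp_rot: [-3.142, 0.001, -3.122]
ft_force: [-5.8, -0.1, 19.9]
opening: 0.007
grip_force: 9.9
```

Emit:
carry_out --pt "0 0 0 0" --pt "0 0 0 0" --pt "0 0 0 0" --pt "0 0 0 0" --pt "0 0 0 0"

```text
t: 16.05
eef_pos: [523.7, 22.2, 99.1]
tcp_rot: [-3.142, 0.001, -3.122]
ft_force: [-6.0, -0.9, 20.3]
opening: 0.003
grip_force: 9.9
```

Emit:
carry_out --pt "0 0 0.02 0" --pt "0 0 0.04 0" --pt "0 0 0.1 0" --pt "0 0 0.3 0" --pt "0 0 0.6 0"

```text
t: 16.55
eef_pos: [522.9, 22.3, 149.9]
tcp_rot: [3.141, -0.004, -3.122]
ft_force: [-0.4, -0.6, 0.4]
opening: 0.002
grip_force: 0.0
```

Emit:
carry_out --pt "-0.4 0 0.8 0" --pt "-0.8 0 0.8 0" --pt "-0.8 0 0.6 0" --pt "0 0 0 0" --pt "0 0 0 0"

```text
t: 17.05
eef_pos: [428.4, 22.2, 257.0]
tcp_rot: [-3.141, 0.003, -3.122]
ft_force: [0.2, 0.0, 0.1]
opening: 0.004
grip_force: 0.0
```

Run:
```python
from cell import env
import cv2,numpy as np
s=env.state();print(s['eef_pos'],s['ft_force'])
b=env.read_camera('scene')[130:300,280:430,::-1]
cv2.imwrite('pics/c5.png',cv2.resize(b,None,fx=3.4,fy=3.4,interpolation=cv2.INTER_CUBIC))
```

```text
[428.36912924  22.21004167 257.03149353] [0.18086415 0.04798639 0.09769598]
```

View pics/c5.png

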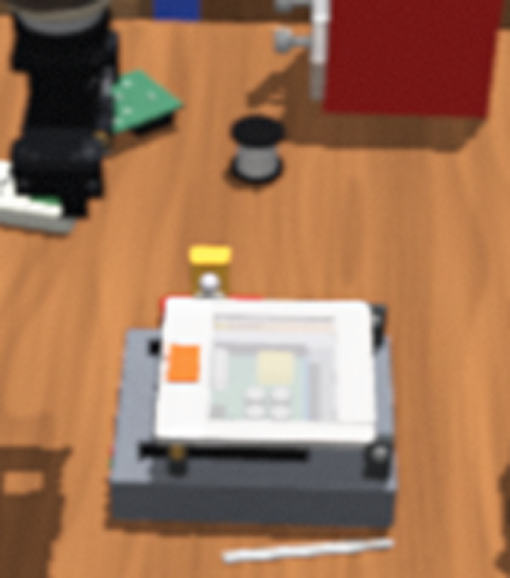

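The cover is level and held by the catch, the orange pad is at (183, 362), and the gripper is clear of everything.

```bash
python3 -c "
from cell import env
print(env.job_done())"
```

```text
the job is handed in; nothing more can be done
None
```

The job is handed in: the carrier is against the back stop, and the cover was eased past its catch, held on its stop at about 20 N for over a second and released. It stayed closed with the arm clear, but no verdict came back, and the press briefly reached about 30 N before I backed it off.

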